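Set the sprung tweezers to the scribed gap

TASK

The aluminium setting block has been left standing on the steel gauge bar: put it back into its own slot, the one in the tray that it just fits, and let it go there. Then pick the sprung tweezers up off their rest by the ribbed grips, hold them level with the tips just above the bar without touching it, and squeeze until the tips are the same 28 mm apart as the two scribed lines, each tip over its line. Finish while still holding them steady like that, so that I can run the stop nut down; leave everything else where it is.

Things in the scene. Friction and masses are not known exactly. Their poses are not given: they have to be found in the camera images.
- setting_block: Loose upright aluminium block, 24 mm along its x, 28 mm along its y, 70 mm tall, about 0.11 kg; origin at the centre of its underside, z up. At the start it stands on the gauge bar between the two lines. Its 24 mm thickness is the best to grip, near the top.
- slot_middle (a point): Centre of the floor of this block's own slot, 29 mm (x) by 33 mm (y), mouth 32 mm above this floor with a 3 mm chamfer, in a fixed beech pocket 52 x 61 x 40 mm; a seated block stands on the floor, 38 mm of it showing. x is across the row of pockets, y along it. Three pockets stand side by side, 64 mm apart, in a lath tray with a 28 mm rim; their order varies.
- slot_wide (a point): Centre of the floor of the wide pocket's slot, 29 x 41 mm, 32 mm deep: empty, its 36 mm block is away. Not for this block.
- block_narrow: Loose aluminium block 24 x 20 x 70 mm, standing in its own slot (29 x 25 mm) in the third pocket. Leave it there. Origin at the centre of its underside.
- gauge_mid (a point): Point on the top of the steel gauge bar midway between the two scribed lines. The bar is fixed, 26 mm (x) by 120 mm (y), its top level, 50 mm above the worktop (z up); it stands on a wooden upright of the same thickness on a base 72 x 124 x 14 mm.
- line_left (a point): Middle of the scribed line at y = +14 mm of the gauge, on the bar's top; the line is black, 1.4 mm wide, and runs along the gauge's x over the bar and down its front face.
- line_right (a point): Middle of the scribed line at y = -14 mm of the gauge.
- tweezers: Loose sprung steel tweezers lying flat on the rest, 0.1 kg, legs 14 mm high (z), tips towards +x. Origin midway between the two ribbed grips, on the underside, 34 mm above the worktop as they lie. The round spring bow is behind, out to x = -124 mm. Each leg pivots at x = -100 mm, y = +-8 mm. A brass stop screw crosses the legs at x = -55 mm and sticks out 52 mm to -y.
- grip_mid (a point): Point midway between the ribbed grips, 7 mm above the tweezers' underside. The grips are flat, 36 mm long (x -18 to +18 mm), pinched along y: 58 mm over the outside when free, with the tips 50 mm apart. At 44 mm over the grips they are parallel and the tips 28 mm apart; 1 mm at the grips is 1.55 mm at the tips. The spring pushes each finger with 3 N at first, 7 N at 28 mm, 12 N fully shut.
- tip_left (a point): Inner edge of the tip of the tweezers' +y leg, 4.5 mm above the underside; squeezed to 28 mm it is at x = +55, y = +14 mm of the tweezers.
- tip_right (a point): Inner edge of the tip of the -y leg, likewise at x = +55, y = -14 mm when squeezed to 28 mm.
- rest: Fixed wooden rest under the tweezers: base 150 x 70 x 8 mm and two crossbars 10 mm thick, tops 34 mm above the worktop, at x = +38 and x = -70 mm; between them the fingers have room below the grips. Origin on the worktop below where the grips lie; x towards the tips.
- sanding_block: Bystander: red rubber sanding block, 76 x 107 x 35 mm, loose.
- stone: Bystander: flat rock chip, 49 x 64 x 18 mm, loose.
- stick: Bystander: wooden modelling stick, 18 x 170 x 9 mm, loose.
- brush: Bystander: wide flat brush, 39 x 178 x 10 mm, loose.
Mind the look-alikes: they are no part of the job. Leave any turquoise look-alike of the setting_block alone.

How it is judged:
On the way, in this order (a step that is already met when the one before it is completed fails the run):
1. the setting block stands fully home and upright in its own slot, let go (horizontal distance between setting_block and slot_middle below 0.005 m and z of setting_block in the frame of slot_middle below 0.006 m and angle between setting_block's own z axis and vertical below 0.17 rad and contact force between the fingers and setting_block below 0.1 N), for 0.3 s.
2. the tweezers are lifted off their rest in the fingers (contact force between the fingers and tweezers above 1 N and contact force between tweezers and rest below 0.2 N and contact force between tweezers and gauge below 0.2 N and height (world z) of tweezers above 0.04 m), for 0.2 s.
At the end, for the whole second after the job is handed in: Block released in its own slot: within 5 mm, down within 6 mm, under 10 degrees tilt. Tweezers held by the grips (22 mm either way) and by nothing else, still, level within 11 degrees; tips 25.5-30.5 mm apart, each within 6 mm of its line, over the bar (26 mm deep), 4-25 mm above it (all of step 1 and contact force between the fingers and tweezers above 1 N and contact force between tweezers and rest below 0.2 N and contact force between tweezers and gauge below 0.2 N and distance between tip_left and tip_right between 0.0255 and 0.0305 m and ((y of tip_left in the frame of gauge_mid between 0.008 and 0.02 m and y of tip_right in the frame of gauge_mid between -0.02 and -0.008 m) or (y of tip_right in the frame of gauge_mid between 0.008 and 0.02 m and y of tip_left in the frame of gauge_mid between -0.02 and -0.008 m)) and x of tip_left in the frame of gauge_mid between -0.013 and 0.013 m and z of tip_left in the frame of gauge_mid between 0.004 and 0.025 m and x of tip_right in the frame of gauge_mid between -0.013 and 0.013 m and z of tip_right in the frame of gauge_mid between 0.004 and 0.025 m and x of the grasp point in the frame of tweezers between -0.022 and 0.022 m and angle between tweezers's own z axis and vertical below 0.2 rad and linear speed of tweezers below 0.02 m/s); the arm keeps its last pose, push and grip.
It fails at once if the red sanding block is moved by more than 25 mm (distance of sanding_block from where it was at the start of the episode above 0.025 m).
It fails at once if the flat stone is moved by more than 25 mm (distance of stone from where it was at the start of the episode above 0.025 m).
It fails at once if the modelling stick is moved by more than 25 mm (distance of stick from where it was at the start of the episode above 0.025 m).
It fails at once if the wide brush is moved by more than 25 mm (distance of brush from where it was at the start of the episode above 0.025 m).
It fails at once if the narrow setting block is moved by more than 25 mm (distance of block_narrow from where it was at the start of the episode above 0.025 m).
It also fails if it takes over 61 s, if anything falls off the work surface, if the arm or the gripper's body presses on something with over 40 N, if the wrist force passes 120 N, or if a joint passes its speed limit or range.

ROBOT

A 6-joint arm with a two-finger parallel gripper is mounted at the origin on a cart in front of the work surface, level with it; the furniture and walls round the work are solid. World frame = base frame: x ahead of the robot, y to its left, z up, the work surface at z = 0. Lengths are in m, angles in rad, forces in N, time in s.
With the tool pointing down it reaches from about 0.35 to 0.975 m from the base axis. Payload 4.9 kg.
Tool frame: the origin (TCP) lies midway between the tips of the shut fingers; the grasp point (between the pads) lies 19 mm behind it; z points along the fingers, y is the line along which they close (so a half turn about z gives the same grasp; the last joint's range is limited). The gripper opens to 85 mm and grips with 20 to 120 N. Pads are 22 mm wide; open, the fingers measure 114 mm over their backs; the gripper's body (76 mm by 85 mm) begins 54 mm behind the grasp point. The pads swing forward as they close: fully open they stand 13 mm farther back than shut.
Start: joints at [-1.248, 0.053, 1.613, -0, 1.476, -0.119], TCP at [0.267, -0.565, 0.209] pointing down, gripper open.
Joint ranges: [-3.01, 3.01], [-1.01, 2.22], [0.06, 2.58], [-1.02, 4.17], [0.09, 2.62], [-3.14, 3.14]. Speed limits (rad/s): [2.57, 2.57, 3.14, 3.14, 3.14, 3.14].

INTERFACE

Orientations are given as a unit quaternion [w, x, y, z].
In Python, from plant import * gives the robot as it stands.
- The arm moves only by the tool jog_arm, never from a script. Its argument "targets" is a list of rows, each a list of 3 entries, a list of its own where there are three numbers: the shift along the tool's x, y, z in units of 25 mm (1.0 is 25 mm), then the turn, a rotation vector about the tool's x, y, z in units of 8 degrees (1.0 is 8 degrees), then the opening in per cent of the stroke, from 0 (shut) to 100 (fully open). A call has 1 to 8 rows; each row is the pose to reach, as a shift and turn from the pose commanded when the call began, along the tool's axes at that moment; what a row does not reach only later rows make up. A row lasts 1/8 s, in which the tool goes at most 62.5 mm and 10.7 degrees, less where a joint would pass 70% of its speed; a pose out of reach is approached as far as the arm can. A call with a gripper value outside its range is refused whole. The fingers move at their own pace and stop on an object; the grip force is fixed at half the most. Time passes only in rows, so rows that repeat a pose let the fingers close. It gives the time, the measured TCP pose, the force, the opening and the grip force at its end, in the units of the state.
- state(): the state, without advancing time (a new reading comes with each control period).
- grab_frame(name): name is "scene" or "side" or "wrist"; returns (picture, depth): 384x512x3 uint8, red, green, blue; 384x512 float32, m along the optical axis (not along the pixel's ray), 0 where there is no reading.
- camera_params(name): a dict with "fovy" (degrees; the focal length in pixels is half the picture's height over the tangent of half this angle, whatever the lens; pixels are square), "cx", "cy" (the principal point, pixels), "rvec" (rotation vector, rad) and "tvec" (3), from world to camera coordinates, as OpenCV has them; the wrist camera has in their place "hand_eye" (4x4, takes a point from camera to tool coordinates, whose origin is the TCP and whose axes are the flange's). Camera axes: x right, y down, z forward; pixel columns grow to the right and rows downward; lengths in m; the calibration is good to about 2 mm. A picture is of the moment at which its call begins: read the wrist's pose just before it. camera_params takes no time and is no camera call.
- job_done(): hands the job in; it is judged then, once.
The state is a dict: "time": time; "joint_pos": joint angles; "joint_vel": joint speeds; "joint_efforts": joint torques, N m; "tool_pos": TCP position; "tool_rot": TCP orientation; "contact_force": force on the tool from outside, world axes, zero at the start; "ft_torque": the same for the moment, N m; "gripper_width": opening from 0.0 (shut) to 1.0 (fully open); "grasp_force": force on a finger pad.
Only numpy, scipy, OpenCV 4.12 (cv2) and the standard library are available. Lean on these libraries where they do the work, as an engineer would, in place of code of your own. Each camera call takes 0.05 s, during which the arm holds its last target. There are 200 camera calls.

## Working session

There is one attempt and no reset: what is moved stays moved. The work goes in short steps, Python scripts to look and compute and a tool call to move; the robot and the scene stay as the last step left them, time stands still between calls to the robot, and variables do not carry over. Pictures are saved under pics/ and viewed, at most 10 in all, crops included, and the job is handed in when it is done.

Besides the shell and the picture viewer there is one more tool, called after ">>>" as name([rows], argument=value, ...), one row to a line, values as JSON. jog_arm: Moves the arm, as the interface text tells. Its arguments: {"type":"object","properties":{"targets":{"type":"array"}},"required":["targets"]}

```bash
mkdir -p pics; cat > h.py <<'E'
from plant import *
import numpy as np, cv2
from scipy.spatial.transform import Rotation as R
def cam(name,st=None):
    p=camera_params(name); f=192/np.tan(np.radians(p["fovy"])/2)
    if name=="wrist":
        H=np.array(p["hand_eye"]); T=np.eye(4); q=st["tool_rot"]
        T[:3,:3]=R.from_quat([q[1],q[2],q[3],q[0]]).as_matrix(); T[:3,3]=st["tool_pos"]; W=T@H
    else:
        M=np.eye(4); M[:3,:3]=cv2.Rodrigues(np.array(p["rvec"],float))[0]; M[:3,3]=p["tvec"]; W=np.linalg.inv(M)
    return f,p["cx"],p["cy"],W
def shot(name,tag):
    st=state(); im,d=grab_frame(name); c=cam(name,st)
    np.savez(f"pics/{tag}.npz",im=im,d=d,W=c[3],f=c[:3]); cv2.imwrite(f"pics/{tag}.png",im[:,:,::-1]); return st
def load(tag):
    z=np.load(f"pics/{tag}.npz"); return z["im"],z["d"],z["W"],z["f"]
def px(tag,u,v,z=None):
    im,d,W,(f,cx,cy)=load(tag); r=np.array([(u-cx)/f,(v-cy)/f,1.])
    if z is None:
        s=d[int(round(v)),int(round(u))]
    else: s=(z-W[2,3])/(W[:3,:3]@r)[2]
    return W[:3,:3]@(r*s)+W[:3,3]
def cloud(tag):
    im,d,W,(f,cx,cy)=load(tag); v,u=np.mgrid[:384,:512]
    P=np.stack([(u-cx)/f*d,(v-cy)/f*d,d],-1)@W[:3,:3].T+W[:3,3]; P[d<=0]=np.nan; return P
E
python3 - <<'E'
from h import *
for n in("scene","side","wrist"): shot(n,n+"0")
a=load("scene0")[0];b=load("side0")[0]
cv2.imwrite("pics/both.png",cv2.resize(np.vstack([a,b])[:,:,::-1],None,fx=.78,fy=.78))
print(state(), {n:camera_params(n) for n in("scene","side","wrist")})
E
```

```text
{'time': 0.15, 'joint_pos': array([-1.24801013e+00,  5.32324746e-02,  1.61396596e+00,  2.32911512e-05,
        1.47601762e+00, -1.19001786e-01]), 'joint_vel': array([-1.31403757e-03, -6.90729938e-04, -4.80841207e-03,  1.37957341e-03,
        5.79452420e-05, -9.48920486e-04]), 'joint_efforts': array([ 5.99869127e-04, -3.94241738e+01, -3.70722055e+01, -4.99051202e-05,
        4.71878448e-03,  1.72099527e-05]), 'tool_pos': array([ 0.26706193, -0.56449209,  0.20763612]), 'tool_rot': array([-8.08671689e-04,  9.75701886e-01,  2.19100822e-01, -7.10308323e-05]), 'contact_force': array([-0.6697139 ,  0.37706624, -1.02006221]), 'ft_torque': array([-0.00209952,  0.00758727,  0.03321966]), 'grasp_force': 0.0, 'gripper_width': 1.0019019836274092} {'scene': {'fovy': 57.450967507470125, 'cx': 256.2577873363739, 'cy': 185.3284045367459, 'rvec': array([ 1.06311115, -2.29147953,  1.09405897]), 'tvec': array([0.32184579, 0.3026041 , 0.89885503])}, 'side': {'fovy': 56.59583333391343, 'cx': 248.42464379432255, 'cy': 192.38182913183496, 'rvec': array([ 0.1661179 , -2.72214711,  1.43669745]), 'tvec': array([0.49806732, 0.10780824, 1.03416407])}, 'wrist': {'fovy': 62.369618351732306, 'cx': 260.89501553646954, 'cy': 191.86062806078039, 'hand_eye': array([[ 3.59459562e-04, -9.61817884e-01, -2.73690023e-01,
         6.96252835e-02],
       [ 9.99999854e-01,  4.56128119e-04, -2.89570924e-04,
         8.17848147e-04],
       [ 4.03352209e-04, -2.73689879e-01,  9.61817908e-01,
        -1.65841001e-01],
       [ 0.00000000e+00,  0.00000000e+00,  0.00000000e+00,
         1.00000000e+00]])}}
```

View pics/scene0.png

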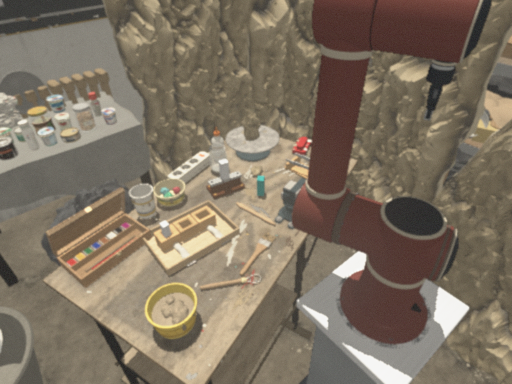

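View pics/side0.png

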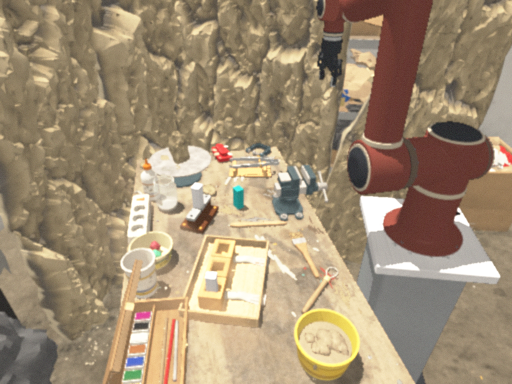

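The scene view shows the block on the gauge near (224,168), the tray near (190,235); in the side view they are at (197,193) and (228,280). I'll enlarge both.

```bash
python3 - <<'E'
from h import *
a=load("scene0")[0][120:270,140:340];b=load("side0")[0][140:290,130:330]
im=np.hstack([cv2.resize(a,(400*2//1,600),interpolation=cv2.INTER_CUBIC)])
cv2.imwrite("pics/ca.png",im[:,:,::-1])
cv2.imwrite("pics/cb.png",cv2.resize(load("side0")[0][140:320,120:340],(733,600),interpolation=cv2.INTER_CUBIC)[:,:,::-1])
P=cloud("scene0");Q=cloud("side0")
for n,t,pts in(("scene",P,[(224,162),(224,175),(165,228),(205,213),(185,222),(261,185),(300,145)]),("side",Q,[(197,185),(197,205),(211,282),(220,245),(218,262),(250,172),(250,162),(238,200)])):
    for u,v in pts: print(n,u,v,np.round(t[v,u],3))
E
```

```text
scene 224 162 [0.641 0.028 0.12 ]
scene 224 175 [0.636 0.036 0.071]
scene 165 228 [0.534 0.319 0.075]
scene 205 213 [0.56  0.17  0.025]
scene 185 222 [0.559 0.245 0.033]
scene 261 185 [ 0.527 -0.042  0.051]
scene 300 145 [ 0.641 -0.348  0.034]
side 197 185 [0.645 0.026 0.121]
side 197 205 [0.647 0.041 0.061]
side 211 282 [0.544 0.326 0.068]
side 220 245 [0.556 0.167 0.031]
side 218 262 [0.548 0.236 0.039]
side 250 172 [ 0.527 -0.252  0.006]
side 250 162 [ 0.537 -0.332  0.002]
side 238 200 [ 0.539 -0.036  0.033]
```

View pics/ca.png

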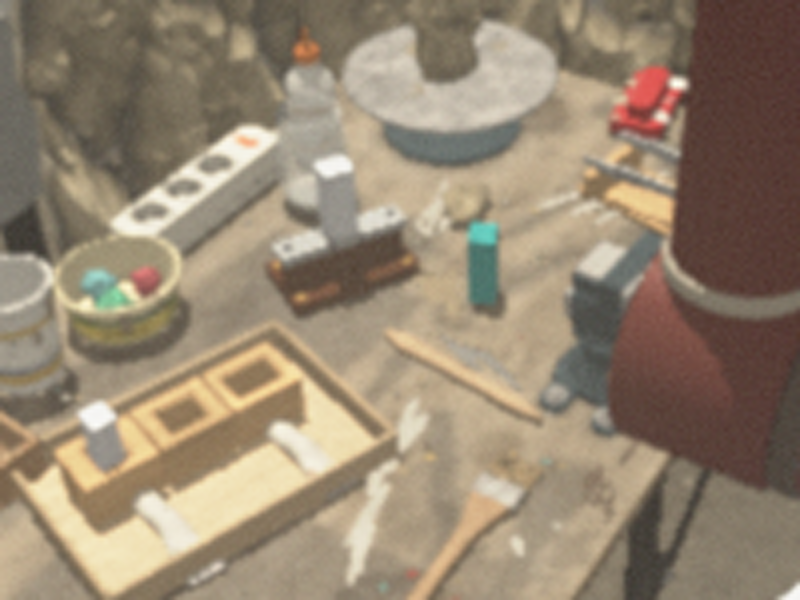

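View pics/cb.png

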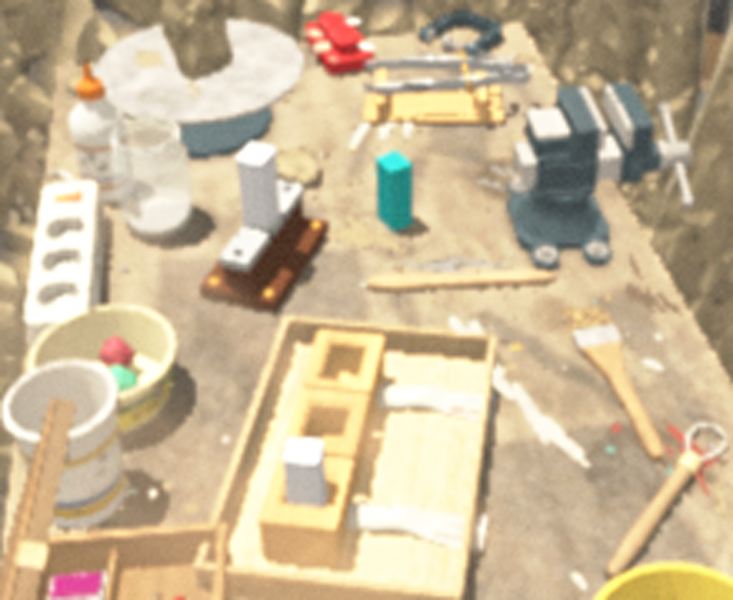

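Side crop shows: block on the bar, tray with narrow block in the nearest pocket and two empty slots, and tweezers on a yellow rest with the tips to the left (+x) at (375,65) and (375,87), bow at (520,70). The turquoise look-alike is at (395,190). Next I compute coarse yaws and go look with the wrist camera.

```bash
cat >> h.py <<'E'
def go(p,yaw=None,pr=True):
    """shift/turn (jog units) from current pose to tool-down pose at p with tool x at yaw"""
    st=state(); q=st["tool_rot"]; r=R.from_quat([q[1],q[2],q[3],q[0]])
    g=r if yaw is None else R.from_euler("z",yaw)*R.from_euler("x",np.pi)
    print("t",round(st["time"],2),"shift",np.round(r.inv().apply(np.array(p)-st["tool_pos"])/.025,3),"turn",np.round(np.degrees((r.inv()*g).as_rotvec())/8,3),"pos",np.round(st["tool_pos"],4),"j",np.round(st["joint_pos"],2))
def rect(P,c,rad,z0,z1):
    m=(np.hypot(P[...,0]-c[0],P[...,1]-c[1])<rad)&(P[...,2]>z0)&(P[...,2]<z1); X=P[m][:,:2].astype(np.float32)
    (cx,cy),(w,h),a=cv2.minAreaRect(X)
    return len(X),np.round([cx,cy,w,h,a],4),np.round(P[m].mean(0),4)
E
python3 - <<'E'
from h import *
for t in("scene0","side0"):
    P=cloud(t)
    print(t,"bar",rect(P,(.645,.03),.075,.043,.056),"block",rect(P,(.645,.03),.05,.112,.13),"base",rect(P,(.645,.03),.09,.008,.02))
    print("  narrow",rect(P,(.54,.32),.03,.066,.09),"tw",rect(P,(.56,-.34),.14,.02,.06))
go((.645,.03,.30),np.pi/2)
# tallest obstacles in workspace
P=cloud("side0")
for y in np.arange(-.45,.45,.1):
    print(round(y,2),[round(float(np.nanmax(np.append(P[...,2][(abs(P[...,1]-y-.05)<.05)&(abs(P[...,0]-x)<.05)],-1))),2) for x in np.arange(.35,.9,.1)])
E
```

```text
scene0 bar (180, array([6.45300e-01, 2.75000e-02, 1.21800e-01, 3.19000e-02, 7.87996e+01]), array([0.6424, 0.0311, 0.0492])) block (48, array([6.4610e-01, 2.7100e-02, 2.7800e-02, 2.8400e-02, 7.3649e+01]), array([0.6439, 0.0289, 0.1189])) base (248, array([6.435e-01, 2.820e-02, 1.236e-01, 7.370e-02, 7.902e+01]), array([0.6273, 0.0388, 0.014 ]))
  narrow (71, array([5.44700e-01, 3.15800e-01, 1.98000e-02, 2.62000e-02, 8.92529e+01]), array([0.5423, 0.3164, 0.0776])) tw (299, array([ 0.6079, -0.3088,  0.088 ,  0.2419, 39.6738]), array([ 0.5967, -0.3004,  0.0349]))
side0 bar (201, array([6.44900e-01, 3.10000e-02, 1.22000e-01, 2.73000e-02, 7.76511e+01]), array([0.6451, 0.0443, 0.0497])) block (72, array([6.45800e-01, 3.05000e-02, 2.79000e-02, 2.50000e-02, 7.53199e+01]), array([0.6451, 0.0323, 0.1189])) base (356, array([6.44000e-01, 3.01000e-02, 1.26300e-01, 7.05000e-02, 7.76049e+01]), array([0.635 , 0.0492, 0.014 ]))
  narrow (134, array([0.5466, 0.3182, 0.0243, 0.0211, 4.3524]), array([0.5456, 0.3209, 0.0777])) tw (503, array([ 0.5848, -0.2983,  0.1461,  0.2766, 57.9112]), array([ 0.5543, -0.2865,  0.038 ]))
t 0.15 shift [ 23.834 -15.039  -3.665] turn [-9.000e-03 -8.000e-03 -8.086e+00] pos [ 0.2671 -0.5645  0.2076] j [-1.25  0.05  1.61  0.    1.48 -0.12]
-0.45 [-1.0, 0.02, 0.02, 0.04, 0.0, -1.0]
-0.35 [0.0, 0.05, 0.05, 0.07, 0.08, 0.07]
-0.25 [-1.0, 0.05, 0.05, 0.08, 0.18, 0.08]
-0.15 [0.13, 0.12, 0.07, 0.08, 0.1, 0.14]
-0.05 [0.13, 0.12, 0.07, 0.12, 0.1, 0.1]
0.05 [0.01, 0.03, 0.03, 0.05, 0.05, 0.05]
0.15 [0.01, 0.03, 0.05, 0.05, 0.05, 0.04]
0.25 [0.02, 0.03, 0.08, 0.1, 0.1, -1.0]
0.35 [0.08, 0.03, 0.04, 0.17, 0.11, -1.0]
```

```bash
python3 - <<'E'
from h import *
go((.61,.18,.30),np.radians(78))
E
```

```text
t 0.15 shift [ 25.134 -21.061  -3.655] turn [-0.01  -0.007 -6.586] pos [ 0.2671 -0.5645  0.2076] j [-1.25  0.05  1.61  0.    1.48 -0.12]
```

>>> jog_arm([
  [[0, 0, -2.5], [0, 0, -1], 100],
  [[5, -4, -3.6], [0, 0, -3], 100],
  [[10, -8.4, -3.6], [0, 0, -5], 100],
  [[15, -12.5, -3.6], [0, 0, -6.6], 100],
  [[20, -16.8, -3.6], [0, 0, -6.6], 100],
  [[25.1, -21, -3.6], [0, 0, -6.6], 100],
  [[25.1, -21, -3.6], [0, 0, -6.6], 100],
  [[25.1, -21, -3.6], [0, 0, -6.6], 100],
])

```text
time: 1.15
tool_pos: [0.4508, -0.1669, 0.2922]
tool_rot: [0.0, 0.777, 0.63, 0.0]
contact_force: [0.2, 0.6, -0.1]
gripper_width: 1.002
grasp_force: 0.0
```

```bash
python3 - <<'E'
from h import *
go((.61,.18,.30),np.radians(78))
E
```

```text
t 1.15 shift [14.893  3.371 -0.31 ] turn [0.002 0.001 0.012] pos [ 0.4508 -0.1669  0.2922] j [-0.51 -0.34  1.83  0.    1.65 -0.3 ]
```

>>> jog_arm([
  [[5, 1, -0.3], [0, 0, 0], 100],
  [[10, 2.2, -0.3], [0, 0, 0], 100],
  [[14.9, 3.4, -0.3], [0, 0, 0], 100],
  [[14.9, 3.4, -0.3], [0, 0, 0], 100],
  [[14.9, 3.4, -0.3], [0, 0, 0], 100],
  [[14.9, 3.4, -0.3], [0, 0, 0], 100],
  [[14.9, 3.4, -0.3], [0, 0, 0], 100],
  [[14.9, 3.4, -0.3], [0, 0, 0], 100],
])

```text
time: 2.15
tool_pos: [0.6101, 0.1783, 0.2992]
tool_rot: [-0.0, 0.776, 0.63, -0.001]
contact_force: [-0.3, 0.7, 0.7]
gripper_width: 1.002
grasp_force: 0.0
```

```bash
python3 - <<'E'
from h import *
st=shot("wrist","w1"); print(st["joint_vel"].round(3)); go((.61,.18,.30),np.radians(78))
im=load("w1")[0]; cv2.imwrite("pics/w1b.png",cv2.resize(im,(800,600),interpolation=cv2.INTER_CUBIC)[:,:,::-1])
E
```

```text
[-0.029 -0.028  0.015 -0.003  0.004 -0.001]
t 2.2 shift [ 0.098 -0.021 -0.019] turn [-0.005  0.005  0.012] pos [0.61   0.1775 0.2995] j [ 0.17  0.04  1.48 -0.    1.63  0.37]
```

View pics/w1b.png

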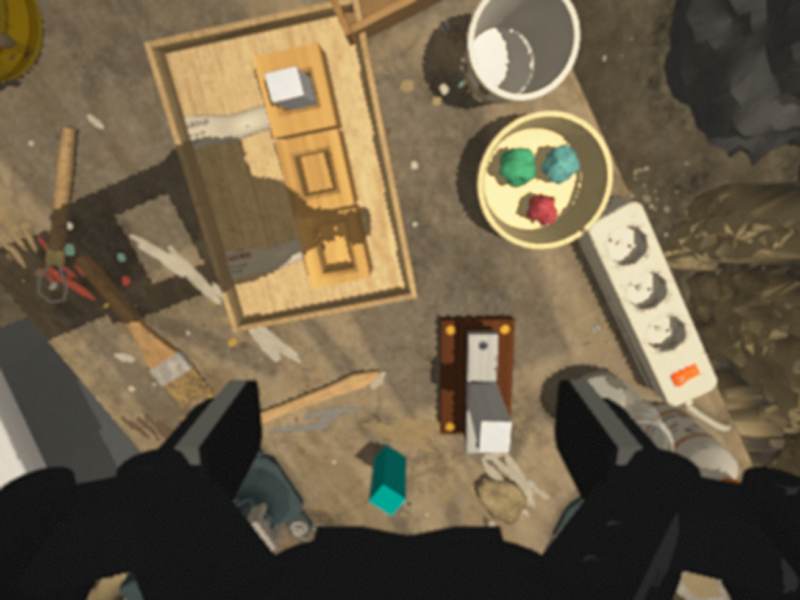

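The wrist view shows the gauge at (485,390) with the block standing on it, the narrow block in the top pocket (290,88), and empty slots at (317,172) and (335,250). I must measure which is the 33 mm one.

```bash
python3 - <<'E'
from h import *
P=cloud("w1")
print("bar",rect(P,(.645,.03),.075,.043,.056),"block",rect(P,(.645,.03),.05,.112,.13),"base",rect(P,(.645,.03),.09,.008,.02))
print("narrow",rect(P,(.545,.318),.03,.066,.09))
for u,v in((317,172),(335,250)): print(px("w1",u*.64,v*.64), px("w1",u*.64,v*.64,.008))
m=(P[...,2]>.035)&(P[...,2]<.045)&(abs(P[...,0]-.56)<.06)&(abs(P[...,1]-.25)<.12)
print(cv2.minAreaRect(P[m][:,:2].astype(np.float32)))
im=load("w1")[0]
c=cv2.resize(im[75:190,155:250],None,fx=5,fy=5,interpolation=cv2.INTER_CUBIC)
cv2.imwrite("pics/c2.png",cv2.convertScaleAbs(c,alpha=1.5)[:,:,::-1])
E
```

```text
bar (837, array([6.4710e-01, 2.7600e-02, 1.2100e-01, 2.6400e-02, 7.8824e+01]), array([0.6488, 0.0481, 0.0501])) block (468, array([6.48000e-01, 2.72000e-02, 2.86000e-02, 2.43000e-02, 7.66239e+01]), array([0.6478, 0.0291, 0.1195])) base (1880, array([6.47300e-01, 2.76000e-02, 1.25000e-01, 7.19000e-02, 7.91147e+01]), array([0.6432, 0.0411, 0.0142]))
narrow (488, array([0.5477, 0.3147, 0.0245, 0.0203, 0.8313]), array([0.5487, 0.3139, 0.0801]))
[0.54328416 0.25094026 0.01036715] [0.54285821 0.25096753 0.008     ]
[0.54189338 0.17970926 0.01067567] [0.5414034  0.17932054 0.008     ]
((0.5504012107849121, 0.26559656858444214), (0.22369647026062012, 0.09289782494306564), 75.89141082763672)
```

View pics/c2.png

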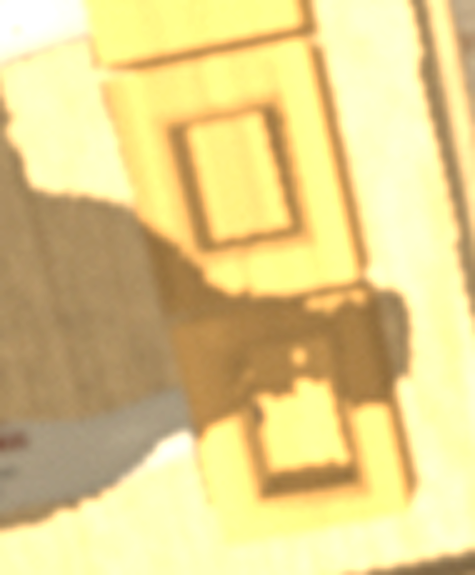

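```bash
python3 - <<'E'
from h import *
P=cloud("w1")
b=(abs(P[...,0]-.545)<.05)&(abs(P[...,1]-.25)<.115)
top=b&(P[...,2]>.036)&(P[...,2]<.046)
m=top.astype(np.uint8); n,l,s,c=cv2.connectedComponentsWithStats(m)
k=1+np.argsort(-s[1:,4])[:4]
for i in k:
    X=P[l==i][:,:2].astype(np.float32); r=cv2.minAreaRect(X); print("comp",s[i,4],np.round([*r[0],*r[1],r[2]],4),P[l==i][:,2].mean().round(4))
hole=b&(P[...,2]<.035)
n,l,s,c=cv2.connectedComponentsWithStats(hole.astype(np.uint8))
for i in range(1,n):
    if s[i,4]>60:
        X=P[l==i]; r=cv2.minAreaRect(X[:,:2].astype(np.float32)); print("hole",s[i],np.round([*r[0],*r[1],r[2]],4),np.percentile(X[:,2],[10,50]).round(4))
# mouth outlines, in row frame
for yw in (89,90,91):
    a=np.radians(yw); ey=np.array([np.cos(a),np.sin(a)]); ex=np.array([np.sin(a),-np.cos(a)])
    Y=P[...,:2]@ey; X=P[...,:2]@ex; print(yw,"row edges across",np.percentile(X[top],[1,99]).round(4),"along",np.percentile(Y[top],[.5,99.5]).round(4))
E
```

```text
comp 1648 [5.47300e-01 3.14800e-01 6.13000e-02 5.25000e-02 8.89861e+01] 0.0431
comp 1438 [5.46400e-01 2.50800e-01 6.10000e-02 5.23000e-02 8.91524e+01] 0.0429
comp 1170 [5.45400e-01 1.86900e-01 6.12000e-02 5.25000e-02 8.91831e+01] 0.0428
comp 31 [5.9450e-01 3.5730e-01 3.8000e-03 1.5500e-02 1.2023e+01] 0.0406
hole [ 147   15  110  179 5932] [ 0.545   0.25    0.2299  0.1    89.9976] [0.0024 0.0036]
hole [188  96  27  29 554] [5.43900e-01 2.50900e-01 3.32000e-02 2.54000e-02 8.93943e+01] [0.0105 0.0117]
hole [200 142  27  32 601] [5.44700e-01 1.85800e-01 3.94000e-02 2.82000e-02 8.91029e+01] [0.0105 0.0117]
89 row edges across [0.5162 0.5681] along [0.1666 0.3669]
90 row edges across [0.5205 0.5735] along [0.1572 0.3566]
91 row edges across [0.5239 0.5791] along [0.1476 0.3462]
```

Centre pocket's slot measures 33.2 mm → it is slot_middle at about (0.546,0.251), row yaw 89.1°. The far slot is the wide one (39 mm visible).

```bash
python3 - <<'E'
from h import *
go((.6473,.0278,.16),np.radians(78)); go((.6473,.0278,.089),np.radians(78))
P=cloud("w1"); m=(abs(P[...,0]-.72)<.05)&(abs(P[...,1]-.02)<.04)&(P[...,2]>.06); print(P[m].min(0) if m.any() else 0)
E
```

```text
t 2.2 shift [-5.548  2.698  5.583] turn [-0.005  0.005  0.012] pos [0.61   0.1775 0.2995] j [ 0.17  0.04  1.48 -0.    1.63  0.37]
t 2.2 shift [-5.545  2.7    8.423] turn [-0.005  0.005  0.012] pos [0.61   0.1775 0.2995] j [ 0.17  0.04  1.48 -0.    1.63  0.37]
[0.75724348 0.00203829 0.06005883]
```

>>> jog_arm([
  [[-2, 1, 0], [0, 0, 0], 62],
  [[-4, 2, 1], [0, 0, 0], 62],
  [[-5.55, 2.7, 3], [0, 0, 0], 62],
  [[-5.55, 2.7, 4.8], [0, 0, 0], 62],
  [[-5.55, 2.7, 4.8], [0, 0, 0], 62],
  [[-5.55, 2.7, 4.8], [0, 0, 0], 62],
  [[-5.55, 2.7, 4.8], [0, 0, 0], 62],
])

```text
time: 3.08
tool_pos: [0.6494, 0.0286, 0.1837]
tool_rot: [0.002, 0.776, 0.63, 0.002]
contact_force: [-0.3, 0.6, 0.2]
gripper_width: 0.622
grasp_force: 0.0
```

```bash
python3 - <<'E'
from h import *
go((.6473,.0278,.089),np.radians(78)); print(state()["gripper_width"])
E
```

```text
t 3.08 shift [-0.05  -0.098  3.789] turn [ 0.04  -0.006  0.017] pos [0.6494 0.0286 0.1837] j [-0.07  0.12  1.58 -0.    1.43  0.14]
0.6217286510100118
```

>>> jog_arm([
  [[0, 0, 1], [0, 0, 0], 62],
  [[0, 0, 2], [0, 0, 0], 62],
  [[0, 0, 3], [0, 0, 0], 62],
  [[0, 0, 3.6], [0, 0, 0], 62],
  [[0, 0, 3.6], [0, 0, 0], 62],
  [[0, 0, 3.6], [0, 0, 0], 62],
])

```text
time: 3.82
tool_pos: [0.6489, 0.0285, 0.0917]
tool_rot: [0.001, 0.776, 0.63, 0.001]
contact_force: [0.2, 0.4, 0.4]
gripper_width: 0.623
grasp_force: 0.0
```

```bash
python3 - <<'E'
from h import *
go((.6473,.0278,.089),np.radians(78)); print(state()["gripper_width"],state()["contact_force"])
E
```

```text
t 3.83 shift [-0.04  -0.058  0.108] turn [ 0.019 -0.003  0.016] pos [0.6489 0.0285 0.0917] j [-0.07  0.2   1.65 -0.    1.29  0.14]
0.6227594127573326 [0.23811282 0.39409624 0.42555716]
```

Close the fingers.

>>> jog_arm([
  [[0, -0.05, 0], [0, 0, 0], 62],
  [[0, -0.05, 0], [0, 0, 0], 30],
  [[0, -0.05, 0], [0, 0, 0], 15],
  [[0, -0.05, 0], [0, 0, 0], 15],
  [[0, -0.05, 0], [0, 0, 0], 15],
  [[0, -0.05, 0], [0, 0, 0], 15],
  [[0, -0.05, 0], [0, 0, 0], 15],
])

```text
time: 4.7
tool_pos: [0.6473, 0.0286, 0.0908]
tool_rot: [0.001, 0.777, 0.63, 0.001]
contact_force: [0.3, 0.5, 5.1]
gripper_width: 0.257
grasp_force: 60.0
```

```bash
python3 - <<'E'
from h import *
go((.6473,.0278,.089),np.radians(78)); print(state()["gripper_width"],state()["contact_force"])
E
```

```text
t 4.7 shift [-0.032  0.008  0.071] turn [ 0.012 -0.002  0.014] pos [0.6473 0.0286 0.0908] j [-0.07  0.2   1.66  0.    1.28  0.14]
0.2567973604690298 [0.26951713 0.50461167 5.07487472]
```

```bash
python3 - <<'E'
from h import *
go((.5457,.2522,.145),np.radians(89.1))
E
```

```text
t 4.7 shift [ 7.915 -5.814 -2.177] turn [ 1.200e-02 -1.000e-03 -1.373e+00] pos [0.6473 0.0286 0.0908] j [-0.07  0.2   1.66  0.    1.28  0.14]
```

>>> jog_arm([
  [[0, 0, -1], [0, 0, 0], 15],
  [[0, 0, -2.2], [0, 0, 0], 15],
  [[1.6, -1.2, -2.2], [0, 0, 0], 15],
  [[3.6, -2.6, -2.2], [0, 0, -0.7], 15],
  [[5.6, -4.1, -2.2], [0, 0, -1.37], 15],
  [[7.2, -5.3, -2.2], [0, 0, -1.37], 15],
  [[7.9, -5.8, -2.2], [0, 0, -1.37], 15],
  [[7.9, -5.8, -2.2], [0, 0, -1.37], 15],
])

```text
time: 5.7
tool_pos: [0.5443, 0.2523, 0.1437]
tool_rot: [-0.0, 0.712, 0.702, -0.001]
contact_force: [-0.7, -0.4, -1.0]
gripper_width: 0.257
grasp_force: 59.3
```

>>> jog_arm([
  [[0, 0, 0], [0, 0, 0], 15],
  [[0, 0, 0], [0, 0, 0], 15],
  [[0, 0, 0], [0, 0, 0], 15],
])

```text
time: 6.08
tool_pos: [0.5459, 0.2508, 0.1448]
tool_rot: [0.0, 0.713, 0.701, -0.0]
contact_force: [1.1, -0.5, -1.6]
gripper_width: 0.256
grasp_force: 59.3
```

```bash
python3 - <<'E'
from h import *
shot("wrist","w2"); shot("scene","s2"); shot("side","d2")
go((.5457,.2522,.145),np.radians(89.1)); print(state()["gripper_width"],state()["contact_force"])
P=cloud("w2")
for t in ("w2","s2","d2"):
    P=cloud(t); print(t,"blk",rect(P,(.546,.252),.035,.165,.185))
E
```

```text
t 6.22 shift [ 0.035  0.003 -0.004] turn [ 0.     0.    -0.009] pos [0.5456 0.2513 0.1449] j [ 0.31  0.04  1.73 -0.    1.37  0.32]
0.259493709116951 [ 0.18707542  0.07667193 -1.10655353]
w2 blk (3541, array([5.46200e-01, 2.48800e-01, 2.89000e-02, 4.89000e-02, 8.86221e+01]), array([0.5462, 0.2524, 0.1752]))
s2 blk (65, array([5.38300e-01, 2.56700e-01, 4.26000e-02, 2.71000e-02, 3.66407e+01]), array([0.5371, 0.2565, 0.176 ]))
d2 blk (174, array([5.43100e-01, 2.54800e-01, 3.14000e-02, 4.59000e-02, 6.86824e+01]), array([0.545 , 0.2579, 0.1753]))
```

```bash
python3 - <<'E'
from h import *
P=cloud("w2"); m=(abs(P[...,0]-.546)<.010)&(abs(P[...,1]-.265)<.012)&(P[...,2]>.106)&(P[...,2]<.165)
print(m.sum(),np.percentile(P[m][:,1],[10,50,90]).round(4))
m=(abs(P[...,0]-.546)<.035)&(abs(P[...,1]-.265)<.006)&(P[...,2]>.105)&(P[...,2]<.115); print("lower x",np.percentile(P[m][:,0],[1,50,99]).round(4))
for c in ((.5473,.3148),(.5464,.2508),(.5454,.1869)):
    m=(abs(P[...,0]-c[0])<.03)&(abs(P[...,1]-c[1])<.032)&(P[...,2]>.038)&(P[...,2]<.047)
    if m.sum()>50:
        X=P[m]; print(m.sum(),np.percentile(X[:,0],[1,99]).round(4),np.percentile(X[:,1],[1,99]).round(4))
E
```

```text
1134 [0.2623 0.2626 0.263 ]
lower x [0.536  0.5467 0.5591]
3811 [0.5217 0.5729] [0.2847 0.3444]
2169 [0.5207 0.5723] [0.2215 0.2812]
101 [0.5204 0.5713] [0.207  0.2177]
```

>>> jog_arm([
  [[0.07, -0.02, 0.6], [0, 0, 0], 15],
  [[0.07, -0.02, 1.2], [0, 0, 0], 15],
  [[0.07, -0.02, 1.8], [0, 0, 0], 15],
  [[0.07, -0.02, 2.2], [0, 0, 0], 15],
  [[0.07, -0.02, 2.5], [0, 0, 0], 15],
  [[0.07, -0.02, 2.8], [0, 0, 0], 15],
  [[0.07, -0.02, 2.8], [0, 0, 0], 15],
])

```text
time: 7.1
tool_pos: [0.5446, 0.2534, 0.0743]
tool_rot: [-0.0, 0.713, 0.701, -0.0]
contact_force: [0.0, 1.4, -1.9]
gripper_width: 0.254
grasp_force: 59.3
```

In the slot by 9 mm with no force. On down.

>>> jog_arm([
  [[0, 0, 0.3], [0, 0, 0], 15],
  [[0, 0, 0.6], [0, 0, 0], 15],
  [[0, 0, 0.75], [0, 0, 0], 15],
  [[0, 0, 0.85], [0, 0, 0], 15],
  [[0, 0, 0.85], [0, 0, 0], 15],
])

```text
time: 7.72
tool_pos: [0.5448, 0.2535, 0.0534]
tool_rot: [-0.0, 0.713, 0.701, -0.0]
contact_force: [-0.0, 0.2, -1.6]
gripper_width: 0.254
grasp_force: 59.3
```

>>> jog_arm([
  [[0, 0, 0.05], [0, 0, 0], 15],
  [[0, 0, 0.1], [0, 0, 0], 15],
  [[0, 0, 0.1], [0, 0, 0], 15],
])

```text
time: 8.1
tool_pos: [0.5452, 0.2537, 0.0517]
tool_rot: [0.0, 0.713, 0.701, 0.0]
contact_force: [-0.6, 0.0, 2.5]
gripper_width: 0.251
grasp_force: 59.6
```

Floor contact. Release to a narrow opening and rise.

>>> jog_arm([
  [[0, 0, 0], [0, 0, 0], 45],
  [[0, 0, 0], [0, 0, 0], 45],
  [[0, 0, 0], [0, 0, 0], 45],
  [[0, 0, 0], [0, 0, 0], 45],
  [[0, 0, -1.5], [0, 0, 0], 45],
  [[0, 0, -3.5], [0, 0, 0], 45],
  [[0, 0, -6], [0, 0, 0], 90],
  [[0, 0, -8], [0, 0, 0], 90],
])

```text
time: 9.1
tool_pos: [0.5452, 0.2537, 0.2541]
tool_rot: [0.001, 0.713, 0.701, 0.001]
contact_force: [0.4, 0.4, 0.6]
gripper_width: 0.857
grasp_force: 0.0
```

```bash
python3 - <<'E'
from h import *
shot("wrist","w3");shot("side","d3");shot("scene","s3")
P=cloud("w3"); print(rect(P,(.546,.251),.03,.07,.1),rect(P,(.5473,.3148),.03,.07,.1))
# coarse tweezers from scene cameras
for t in("s3","d3"):
    P=cloud(t)
    for z0,z1 in((.028,.037),(.040,.055),(.004,.012)): print(t,z0,rect(P,(.57,-.3),.13,z0,z1))
im=load("d3")[0][135:195,215:300]; cv2.imwrite("pics/c3.png",cv2.resize(im,None,fx=8,fy=8,interpolation=cv2.INTER_CUBIC)[:,:,::-1])
E
```

```text
(583, array([5.46800e-01, 2.52200e-01, 2.77000e-02, 2.31000e-02, 8.88117e+01]), array([0.5467, 0.253 , 0.0809])) (459, array([5.47800e-01, 3.14700e-01, 1.91000e-02, 2.40000e-02, 8.90097e+01]), array([0.5475, 0.3148, 0.0814]))
s3 0.028 (145, array([ 0.5774, -0.2832,  0.1304,  0.2465, 63.6435]), array([ 0.5757, -0.2972,  0.0338]))
s3 0.04 (185, array([ 0.5212, -0.2731,  0.1635,  0.0769, 14.3176]), array([ 0.5111, -0.2664,  0.0448]))
s3 0.004 (339, array([ 0.5725, -0.3092,  0.2377,  0.2387,  0.0668]), array([ 0.5314, -0.277 ,  0.008 ]))
d3 0.028 (48, array([ 4.98700e-01, -2.61800e-01,  6.16000e-02,  1.07100e-01,
        8.75568e+01]), array([ 0.4917, -0.2637,  0.0345]))
d3 0.04 (173, array([ 0.508 , -0.2692,  0.1408,  0.0674, 12.7124]), array([ 0.5033, -0.2628,  0.0448]))
d3 0.004 (359, array([ 0.5671, -0.3191,  0.2171,  0.2076,  7.8401]), array([ 0.5248, -0.2736,  0.0081]))
```

View pics/c3.png

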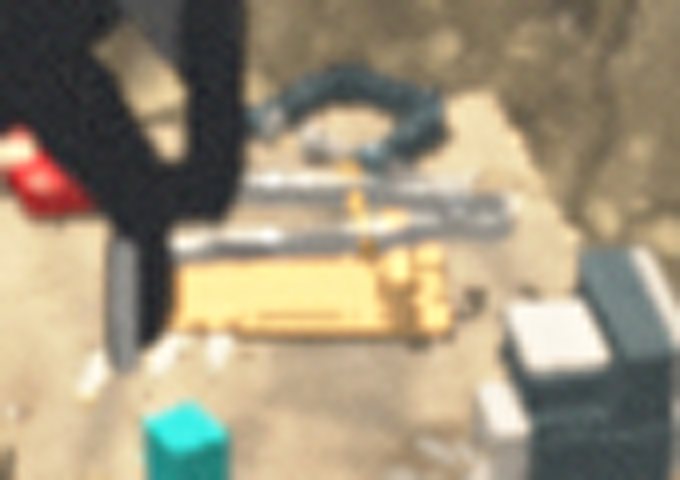

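Block is home (top 0.081, same as the narrow one). The tweezers lie with tips toward +x at ~13° yaw. Now move to view them.

```bash
python3 - <<'E'
from h import *
go((.576,-.26,.30),np.radians(13))
E
```

```text
t 9.25 shift [-20.542   1.511  -1.799] turn [ 0.036 -0.054  9.509] pos [0.5469 0.2542 0.2561] j [ 0.31 -0.03  1.62 -0.    1.55  0.33]
```

>>> jog_arm([
  [[-1, 0, -1.5], [0, 0, 1], 90],
  [[-3, 0.2, -1.7], [0, 0, 2.3], 90],
  [[-5, 0.4, -1.7], [0, 0, 3.6], 90],
  [[-7.5, 0.6, -1.7], [0, 0, 4.9], 90],
  [[-10, 0.8, -1.7], [0, 0, 6.2], 90],
  [[-12.5, 1, -1.7], [0, 0, 7.5], 90],
  [[-15, 1.2, -1.7], [0, 0, 8.8], 90],
  [[-17.5, 1.4, -1.7], [0, 0, 9.5], 90],
])

```text
time: 10.25
tool_pos: [0.5719, -0.1852, 0.2914]
tool_rot: [-0.001, 0.994, 0.112, -0.001]
contact_force: [0.9, 0.3, 0.3]
gripper_width: 0.901
grasp_force: 0.0
```

```bash
python3 - <<'E'
from h import *
go((.576,-.26,.30),np.radians(13))
E
```

```text
t 10.25 shift [-0.507  2.954 -0.35 ] turn [-0.014  0.016 -0.018] pos [ 0.5719 -0.1852  0.2914] j [-0.44 -0.04  1.57  0.    1.61  0.91]
```

>>> jog_arm([
  [[-0.2, 1.5, -0.3], [0, 0, 0], 90],
  [[-0.5, 3, -0.3], [0, 0, 0], 90],
  [[-0.5, 3, -0.3], [0, 0, 0], 90],
  [[-0.5, 3, -0.3], [0, 0, 0], 90],
  [[-0.5, 3, -0.3], [0, 0, 0], 90],
])

```text
time: 10.88
tool_pos: [0.5775, -0.2581, 0.3005]
tool_rot: [-0.0, 0.993, 0.115, -0.0]
contact_force: [0.1, 0.9, -0.3]
gripper_width: 0.899
grasp_force: 0.0
```

```bash
python3 - <<'E'
from h import *
shot("wrist","w4"); go((.576,-.26,.30),np.radians(13))
im=load("w4")[0][:290]; cv2.imwrite("pics/w4b.png",cv2.resize(im,None,fx=1.56,fy=1.56,interpolation=cv2.INTER_CUBIC)[:,:,::-1])
E
```

```text
t 10.93 shift [-0.078  0.057  0.034] turn [-0.003  0.002  0.019] pos [ 0.5776 -0.2582  0.3008] j [-0.54  0.03  1.48  0.    1.63  0.8 ]
```

View pics/w4b.png

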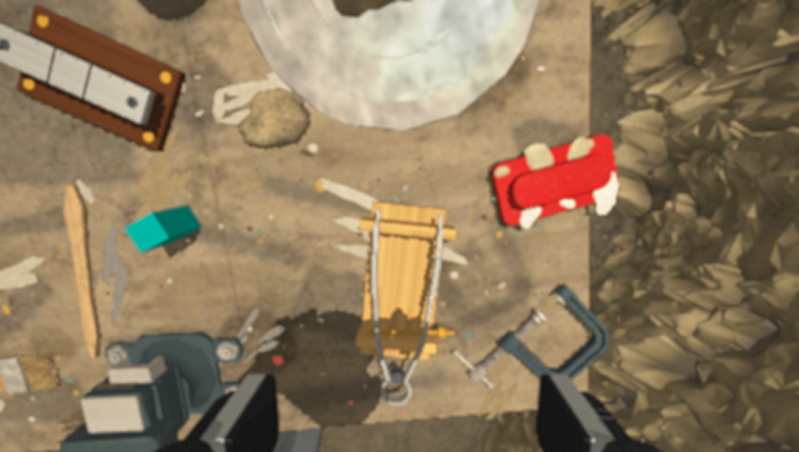

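Wrist view: tweezer tips at (374,215) and (443,222), bow at (397,395), stop screw to the right at row 332; gauge lines at (52,65) and (88,77). Measure from depth and the two-tool views.

```bash
cat > tw.py <<'E'
from h import *
def legs(t,c,yaw,z0=.038,z1=.056):
    P=cloud(t); a=np.radians(yaw); ex=np.array([np.cos(a),np.sin(a)]); ey=np.array([-ex[1],ex[0]])
    D=P[...,:2]-np.array(c); X=D@ex; Y=D@ey
    m=(X>-.14)&(X<.075)&(abs(Y)<.036)&(P[...,2]>z0)&(P[...,2]<z1)
    return X[m],Y[m],P[m]
E
python3 - <<'E'
from tw import *
tip=(px("w4",374/1.56,215/1.56,.048)+px("w4",443/1.56,222/1.56,.048))/2; bow=px("w4",397/1.56,395/1.56,.048)
d=(tip-bow)[:2]; print(tip,bow,np.hypot(*d),np.degrees(np.arctan2(d[1],d[0])))
yaw=np.degrees(np.arctan2(d[1],d[0])); c=(tip[:2]-d/np.hypot(*d)*.058)
for k in range(2):
    X,Y,P=legs("w4",c,yaw); xs=[];ys=[]
    for x in np.arange(-.015,.0551,.01):
        s=abs(X-x)<.005; L=Y[s&(Y>.01)]; r=Y[s&(Y<-.01)]
        if len(L)>2 and len(r)>2: xs.append(x); ys.append((np.median(L)+np.median(r))/2); print(round(x,3),np.percentile(L,[2,98]).round(4),np.percentile(r,[2,98]).round(4))
    p=np.polyfit(xs,ys,1); a=np.radians(yaw); print("mid fit",p,"ends",X.min(),X.max(),np.median(P[:,2]),"c",c,"yaw",yaw)
    c=c+p[1]*np.array([-np.sin(a),np.cos(a)])
E
```

```text
[ 0.59845701 -0.25493326  0.048     ] [ 0.43716599 -0.2817761   0.048     ] 0.16350942259307114 9.44884435178777
-0.015 [0.0238 0.0268] [-0.0248 -0.0207]
-0.005 [0.0242 0.0287] [-0.0264 -0.022 ]
0.005 [0.0247 0.0291] [-0.0274 -0.0228]
0.015 [0.0253 0.0295] [-0.0285 -0.0234]
0.025 [0.0258 0.031 ] [-0.0293 -0.024 ]
0.035 [0.0263 0.0304] [-0.0286 -0.0243]
0.045 [0.0258 0.0299] [-0.029  -0.0247]
0.055 [0.0261 0.0295] [-0.0282 -0.0254]
mid fit [-0.0079175  0.0010251] ends -0.11404371130434915 0.063897862690561 0.04714050593526006 c [ 0.54124392 -0.26445494] yaw 9.44884435178777
-0.015 [0.0228 0.0258] [-0.0259 -0.0217]
-0.005 [0.0231 0.0277] [-0.0274 -0.023 ]
0.005 [0.0237 0.0281] [-0.0284 -0.0238]
0.015 [0.0242 0.0285] [-0.0295 -0.0244]
0.025 [0.0248 0.03  ] [-0.0303 -0.0251]
0.035 [0.0253 0.0294] [-0.0296 -0.0253]
0.045 [0.0248 0.0288] [-0.03   -0.0257]
0.055 [0.0251 0.0285] [-0.0292 -0.0264]
mid fit [-7.91750027e-03  1.44265959e-17] ends -0.11404371130434918 0.06389786269056097 0.04714477597136313 c [ 0.54107563 -0.26344375] yaw 9.44884435178777
```

```bash
python3 - <<'E'
from tw import *
c=np.array([.54108,-.26344]); a=np.radians(9); ex=np.array([np.cos(a),np.sin(a)]); ey=np.array([-ex[1],ex[0]])
for n,u,v,z in(("screw",445,333,.041),("bar38 back edge",400,238,.034),("bar38 fwd",400,221,.034),("bow",397,404,.041),("bar-70?",430,352,.034)):
    d=px("w4",u/1.56,v/1.56,z)[:2]-c; print(n,d@ex,d@ey)
im=load("w4")[0][125:265,215:315]; cv2.imwrite("pics/c4.png",cv2.resize(im,None,fx=4.2,fy=4.2,interpolation=cv2.INTER_CUBIC)[:,:,::-1])
E
```

```text
screw -0.04378996687444694 -0.041397387411724336
bar38 back edge 0.038878084854247735 0.005525105758823493
bar38 fwd 0.0536854734397825 0.006547446736041916
bow -0.1184525184841523 -0.0025815693058285362
bar-70? -0.06609162729802208 -0.029895995175601313
```

View pics/c4.png

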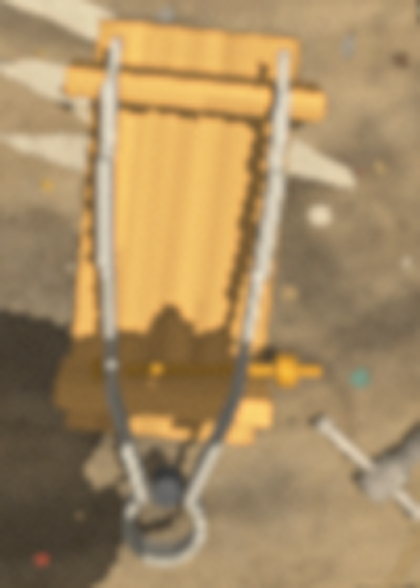

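Tweezers: origin ≈ (0.550,−0.262), yaw 9°, leg tops 0.047. Crop confirms the screw at row 370, tips at rows 40–55.

```bash
python3 - <<'E'
from h import *
go((.5498,-.2617,.019),np.radians(9)); print(px("w4",52/1.56,65/1.56,.05),px("w4",88/1.56,77/1.56,.05))
E
```

```text
t 10.93 shift [-1.111 -0.11  11.274] turn [-0.003  0.002  0.519] pos [ 0.5776 -0.2582  0.3008] j [-0.54  0.03  1.48  0.    1.63  0.8 ]
[0.65050772 0.03985359 0.05      ] [0.64818349 0.0123161  0.05      ]
```

>>> jog_arm([
  [[-1.1, -0.1, 1], [0, 0, 0.5], 92],
  [[-1.1, -0.1, 3.5], [0, 0, 0.5], 92],
  [[-1.1, -0.1, 6], [0, 0, 0.5], 92],
  [[-1.1, -0.1, 8], [0, 0, 0.5], 92],
  [[-1.1, -0.1, 8.6], [0, 0, 0.5], 92],
  [[-1.1, -0.1, 8.6], [0, 0, 0.5], 92],
  [[-1.1, -0.1, 8.6], [0, 0, 0.5], 92],
])

```text
time: 11.8
tool_pos: [0.5522, -0.2641, 0.0895]
tool_rot: [0.002, 0.997, 0.079, 0.002]
contact_force: [0.5, -0.5, 1.1]
gripper_width: 0.918
grasp_force: 0.0
```

```bash
python3 - <<'E'
from tw import *
shot("wrist","w5"); go((.5498,-.2617,.019),np.radians(9))
c=np.array([.5500,-.2620])
X,Y,P=legs("w5",c,9)
for x in np.arange(-.035,.0651,.01):
    s=abs(X-x)<.005; L=Y[s&(Y>.005)]; r=Y[s&(Y<-.005)]
    if len(L)>2 and len(r)>2: print(round(x,3),np.percentile(L,[2,98]).round(4),np.percentile(r,[2,98]).round(4))
print(X.max(),np.median(P[:,2]))
E
```

```text
t 11.85 shift [-0.089 -0.123  2.821] turn [ 0.026 -0.029  0.011] pos [ 0.5522 -0.2642  0.0896] j [-0.57  0.12  1.75  0.    1.27  0.84]
-0.035 [0.0212 0.0246] [-0.025  -0.0214]
-0.025 [0.0219 0.0254] [-0.026  -0.0223]
-0.015 [0.0226 0.0276] [-0.0286 -0.023 ]
-0.005 [0.0233 0.0286] [-0.029  -0.0237]
0.005 [0.0239 0.029 ] [-0.03   -0.0245]
0.015 [0.0245 0.0294] [-0.0304 -0.0252]
0.025 [0.0246 0.0291] [-0.0298 -0.0253]
0.035 [0.0247 0.0289] [-0.03   -0.0255]
0.045 [0.0248 0.0285] [-0.0298 -0.0257]
0.055 [0.0245 0.0272] [-0.0283 -0.0255]
0.05502635683219348 0.046495833159466954
```

Position confirmed from a second height (centred within 0.5 mm). Descend.

>>> jog_arm([
  [[-0.05, -0.08, 0.8], [0, 0, 0], 92],
  [[-0.05, -0.08, 1.6], [0, 0, 0], 92],
  [[-0.05, -0.08, 2.3], [0, 0, 0], 92],
  [[-0.05, -0.08, 2.75], [0, 0, 0], 92],
  [[-0.05, -0.08, 2.75], [0, 0, 0], 92],
  [[-0.05, -0.08, 2.75], [0, 0, 0], 92],
])

```text
time: 12.6
tool_pos: [0.5491, -0.2616, 0.0179]
tool_rot: [0.0, 0.997, 0.079, 0.0]
contact_force: [0.4, -0.1, 0.4]
gripper_width: 0.92
grasp_force: 0.0
```

```bash
python3 - <<'E'
from h import *
go((.5500,-.2622,.019),np.radians(9)); print(state()["contact_force"])
E
```

```text
t 12.6 shift [ 0.032  0.027 -0.044] turn [ 0.005 -0.005  0.009] pos [ 0.5491 -0.2616  0.0179] j [-0.57  0.2   1.79 -0.    1.15  0.85]
[ 0.41014408 -0.07711208  0.44901223]
```

>>> jog_arm([
  [[0, 0, 0], [0, 0, 0], 70],
  [[0, 0, 0], [0, 0, 0], 62],
  [[0, 0, 0], [0, 0, 0], 56],
  [[0, 0, 0], [0, 0, 0], 53],
  [[0, 0, 0], [0, 0, 0], 52],
  [[0, 0, 0], [0, 0, 0], 52],
  [[0, 0, 0], [0, 0, 0], 52],
  [[0, 0, 0], [0, 0, 0], 52],
])

```text
time: 13.6
tool_pos: [0.5505, -0.2626, 0.0203]
tool_rot: [0.001, 0.997, 0.079, 0.002]
contact_force: [-0.4, -0.4, 8.1]
gripper_width: 0.523
grasp_force: 9.2
```

```bash
cat >> tw.py <<'E'
def report(t,c,yaw,z0,z1):
    X,Y,P=legs(t,c,yaw,z0,z1)
    for x in np.arange(-.035,.0651,.01):
        s=abs(X-x)<.005; L=Y[s&(Y>.003)]; r=Y[s&(Y<-.003)]
        if len(L)>2 and len(r)>2: print(round(x,3),np.percentile(L,[2,98]).round(4),np.percentile(r,[2,98]).round(4))
    print("xmax",X.max(),"z",np.median(P[:,2]),"z front/back",np.median(P[X>.03][:,2]),np.median(P[X<-.03][:,2]))
E
python3 - <<'E'
from tw import *
shot("wrist","w6"); report("w6",(.5500,-.2620),9,.038,.056); print(state()["contact_force"],state()["gripper_width"],state()["grasp_force"])
E
```

```text
-0.035 [0.0164 0.0195] [-0.0215 -0.0181]
-0.025 [0.0165 0.0197] [-0.0217 -0.0183]
-0.015 [0.0164 0.0213] [-0.0234 -0.0184]
-0.005 [0.0165 0.0213] [-0.0235 -0.0185]
0.005 [0.0164 0.033 ] [-0.0346 -0.0186]
0.015 [0.0162 0.0272] [-0.0294 -0.0185]
0.025 [0.0155 0.0202] [-0.0224 -0.018 ]
0.035 [0.0149 0.0194] [-0.022  -0.0174]
0.045 [0.0145 0.019 ] [-0.0216 -0.017 ]
0.055 [0.0136 0.0167] [-0.0193 -0.0163]
xmax 0.05587581080393668 z 0.047223683837085695 z front/back 0.04439725903953791 0.046958578989885646
[-0.45739722  0.73095211  8.63367825] 0.5232423179629478 9.173125326633453
```

Grips 44.8 mm, tips ≈ 29 mm. Lift straight up.

>>> jog_arm([
  [[0, 0, -0.4], [0, 0, 0], 51.5],
  [[0, 0, -1], [0, 0, 0], 51.5],
  [[0, 0, -1.8], [0, 0, 0], 51.5],
  [[0, 0, -2.6], [0, 0, 0], 51.5],
  [[0, 0, -3.4], [0, 0, 0], 51.5],
  [[0, 0, -4], [0, 0, 0], 51.5],
  [[0, 0, -4], [0, 0, 0], 51.5],
  [[0, 0, -4], [0, 0, 0], 51.5],
])

```text
time: 14.65
tool_pos: [0.5481, -0.261, 0.1166]
tool_rot: [-0.0, 0.997, 0.079, -0.001]
contact_force: [-0.3, 0.7, -0.7]
gripper_width: 0.516
grasp_force: 6.7
```

```bash
python3 - <<'E'
from tw import *
st=shot("wrist","w7"); z=st["tool_pos"][2]; report("w7",(.5500,-.2620),9,z+.015,z+.04); print(st["tool_pos"],st["gripper_width"],st["grasp_force"],st["contact_force"])
E
```

```text
-0.035 [0.018  0.0213] [-0.0194 -0.0161]
-0.025 [0.018  0.0214] [-0.0196 -0.0163]
-0.015 [0.018  0.0229] [-0.0216 -0.0163]
-0.005 [0.0179 0.0229] [-0.0215 -0.0164]
0.005 [0.018  0.0352] [-0.034  -0.0165]
0.015 [0.0175 0.0277] [-0.0269 -0.0162]
0.025 [0.0168 0.0215] [-0.0201 -0.0156]
0.035 [0.0163 0.0211] [-0.0196 -0.0151]
0.045 [0.0156 0.0202] [-0.0188 -0.0145]
0.055 [0.0151 0.0181] [-0.0169 -0.0139]
xmax 0.05390285621892666 z 0.14352027942989576 z front/back 0.14045774749343728 0.14097022573030138
[ 0.54814444 -0.26102762  0.1166009 ] 0.5162730680229738 6.7258865386247635 [-0.33776525  0.68064115 -0.73935041]
```

```bash
python3 - <<'E'
from h import *
go((.592,.0387,.16),np.radians(-11.1))
for t in ("w1","d3"):
    P=cloud(t); print(t,rect(P,(.53,-.04),.04,.04,.09), np.nanmax(P[...,2][(abs(P[...,0]-.53)<.03)&(abs(P[...,1]+.04)<.03)]))
E
```

```text
t 14.7 shift [  3.627 -11.56   -1.743] turn [-0.008  0.013  2.521] pos [ 0.5479 -0.2609  0.1162] j [-0.57  0.08  1.74 -0.    1.32  0.85]
w1 (544, array([ 5.41700e-01, -4.99000e-02,  2.48000e-02,  2.88000e-02,
        4.19685e+01]), array([ 0.5433, -0.0457,  0.0624])) 0.07230024981122524
d3 (126, array([ 5.40300e-01, -4.61000e-02,  2.48000e-02,  3.25000e-02,
        4.45129e+01]), array([ 0.5392, -0.0419,  0.0598])) 0.07237799771696429
```

>>> jog_arm([
  [[0, -0.2, -0.8], [0, 0, 0], 51],
  [[0.3, -1, -1.7], [0, 0, 0.3], 51],
  [[0.8, -2.4, -1.7], [0, 0, 0.7], 51],
  [[1.3, -4, -1.7], [0, 0, 1.1], 51],
  [[1.8, -5.6, -1.7], [0, 0, 1.5], 51],
  [[2.3, -7.2, -1.7], [0, 0, 1.9], 51],
  [[2.8, -8.8, -1.7], [0, 0, 2.3], 51],
  [[3.2, -10, -1.7], [0, 0, 2.5], 51],
])

```text
time: 15.7
tool_pos: [0.5884, 0.0001, 0.1611]
tool_rot: [-0.0, 0.995, -0.095, 0.0]
contact_force: [-0.5, -0.4, -2.2]
gripper_width: 0.515
grasp_force: 6.9
```

>>> jog_arm([
  [[0.4, -0.5, 0], [0, 0, 0], 51],
  [[0.7, -1, 0], [0, 0, 0], 51],
  [[0.7, -1, 0], [0, 0, 0], 51],
  [[0.7, -1, 0], [0, 0, 0], 51],
])

```text
time: 16.2
tool_pos: [0.6101, 0.0186, 0.1597]
tool_rot: [0.0, 0.995, -0.096, -0.0]
contact_force: [0.2, -0.0, -0.8]
gripper_width: 0.512
grasp_force: 6.9
```

```bash
python3 - <<'E'
from tw import *
st=shot("wrist","w8"); go((.592,.0387,.16),np.radians(-11.1)); go((.592,.0387,.046),np.radians(-11.1))
z=st["tool_pos"][2]; report("w8",st["tool_pos"][:2],-11.1,z+.015,z+.04); print(st["gripper_width"],st["grasp_force"])
P=cloud("w8"); print("bar",rect(P,(.646,.028),.075,.043,.056),rect(P,(.646,.028),.09,.008,.02))
E
```

```text
t 16.25 shift [-0.858 -0.655 -0.011] turn [0.002 0.004 0.015] pos [0.6099 0.0185 0.1597] j [-0.09  0.05  1.7  -0.    1.39  1.67]
t 16.25 shift [-0.856 -0.656  4.549] turn [0.002 0.004 0.015] pos [0.6099 0.0185 0.1597] j [-0.09  0.05  1.7  -0.    1.39  1.67]
-0.035 [0.0168 0.02  ] [-0.0204 -0.0171]
-0.025 [0.0167 0.0201] [-0.0206 -0.0172]
-0.015 [0.0168 0.0216] [-0.0222 -0.0172]
-0.005 [0.0167 0.0216] [-0.0223 -0.0172]
0.005 [0.0167 0.0343] [-0.0347 -0.0173]
0.015 [0.0164 0.0278] [-0.0284 -0.0171]
0.025 [0.0157 0.0206] [-0.0212 -0.0164]
0.035 [0.0151 0.0197] [-0.0207 -0.0159]
0.045 [0.0145 0.019 ] [-0.0199 -0.0154]
0.055 [0.0138 0.0171] [-0.018  -0.0147]
xmax 0.05570859324299952 z 0.18666290517590184 z front/back 0.18372794328766096 0.18414361510532418
0.5119105989977064 6.89017228782177
bar (3899, array([6.48000e-01, 2.69000e-02, 1.20000e-01, 2.64000e-02, 7.89414e+01]), array([0.6493, 0.0282, 0.0503])) (4933, array([6.4830e-01, 2.6900e-02, 1.2390e-01, 7.0800e-02, 7.9056e+01]), array([0.6556, 0.0265, 0.0145]))
```

>>> jog_arm([
  [[-0.4, -0.4, 0], [0, 0, 0], 51],
  [[-0.8, -0.65, 0], [0, 0, 0], 51],
  [[-0.8, -0.65, 0.8], [0, 0, 0], 51],
  [[-0.8, -0.65, 1.8], [0, 0, 0], 51],
  [[-0.8, -0.65, 2.8], [0, 0, 0], 51],
  [[-0.8, -0.65, 3.4], [0, 0, 0], 51],
  [[-0.8, -0.65, 3.8], [0, 0, 0], 51],
  [[-0.8, -0.65, 3.8], [0, 0, 0], 51],
])

```text
time: 17.25
tool_pos: [0.5931, 0.0391, 0.0641]
tool_rot: [0.0, 0.995, -0.095, -0.001]
contact_force: [0.4, -0.5, -0.2]
gripper_width: 0.512
grasp_force: 6.9
```

>>> jog_arm([
  [[0, 0, 0], [0, 0, 0], 51],
  [[0, 0, 0], [0, 0, 0], 51],
])

```text
time: 17.5
tool_pos: [0.5944, 0.0391, 0.0661]
tool_rot: [-0.0, 0.995, -0.095, 0.001]
contact_force: [-0.2, -0.5, -1.1]
gripper_width: 0.51
grasp_force: 6.9
```

```bash
python3 - <<'E'
from tw import *
st=shot("wrist","w9"); go((.5932,.0382,.046),np.radians(-11.1))
z=st["tool_pos"][2]; report("w9",st["tool_pos"][:2],-11.1,z+.015,z+.04); print(st["gripper_width"],st["grasp_force"],st["contact_force"])
P=cloud("w9"); print("bar",rect(P,(.646,.028),.075,.043,.056))
im=load("w9")[0]; cv2.imwrite("pics/w9b.png",cv2.resize(im[100:330,110:410],(780,598),interpolation=cv2.INTER_CUBIC)[:,:,::-1])
E
```

```text
t 17.55 shift [-0.037  0.043  0.796] turn [-0.002 -0.012  0.022] pos [0.5943 0.0391 0.0659] j [-0.06  0.11  1.8   0.    1.23  1.7 ]
-0.035 [0.0167 0.0198] [-0.0205 -0.0171]
-0.025 [0.0167 0.0199] [-0.0207 -0.0172]
-0.015 [0.0167 0.0216] [-0.0223 -0.0173]
-0.005 [0.0167 0.0216] [-0.0223 -0.0173]
0.005 [0.0167 0.0343] [-0.0348 -0.0173]
0.015 [0.0164 0.0277] [-0.0285 -0.017 ]
0.025 [0.0157 0.0206] [-0.0211 -0.0164]
0.035 [0.0151 0.0197] [-0.0207 -0.0158]
0.045 [0.0146 0.019 ] [-0.0199 -0.0154]
0.055 [0.0138 0.0169] [-0.0179 -0.0146]
xmax 0.05573168646265744 z 0.0930318062123361 z front/back 0.09017707233729223 0.09071226434827491
0.5097842569632343 6.901385486125946 [-0.2253913  -0.54774897 -1.1403126 ]
bar (9647, array([6.4770e-01, 2.6800e-02, 1.2030e-01, 2.6200e-02, 7.9102e+01]), array([0.6485, 0.0267, 0.0505]))
```

View pics/w9b.png

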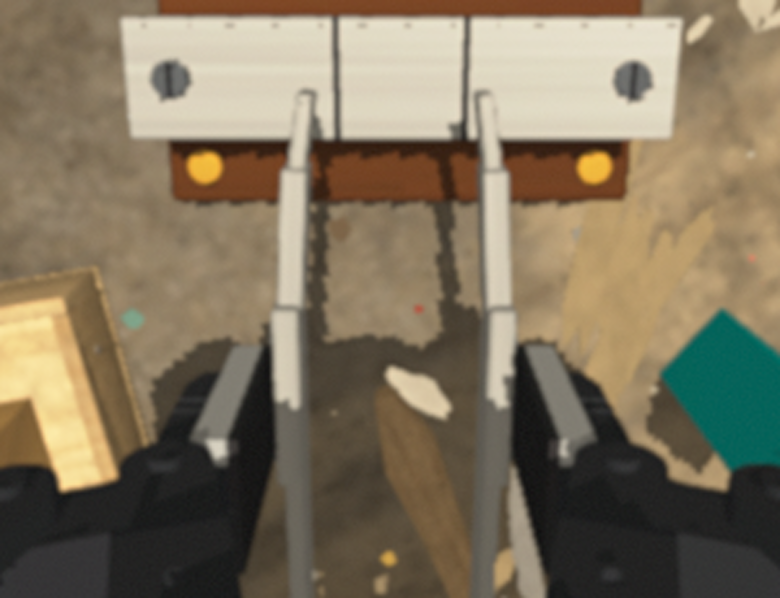

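Tips inner edges at (316,100)/(478,100) flank the lines at (335,75)/(467,75), with perspective because they're still 34 mm above the bar. Lower 19 mm and shift 1 mm.

>>> jog_arm([
  [[-0.02, 0.05, 0.2], [0, 0, 0], 51],
  [[-0.02, 0.05, 0.5], [0, 0, 0], 51],
  [[-0.02, 0.05, 0.76], [0, 0, 0], 51],
  [[-0.02, 0.05, 0.76], [0, 0, 0], 51],
  [[-0.02, 0.05, 0.76], [0, 0, 0], 51],
  [[-0.02, 0.05, 0.76], [0, 0, 0], 51],
  [[-0.02, 0.05, 0.76], [0, 0, 0], 51],
  [[-0.02, 0.05, 0.76], [0, 0, 0], 51],
])

```text
time: 18.55
tool_pos: [0.5929, 0.038, 0.046]
tool_rot: [-0.0, 0.995, -0.095, 0.0]
contact_force: [0.6, -0.2, -1.1]
gripper_width: 0.508
grasp_force: 6.9
```

```bash
python3 - <<'E'
from tw import *
st=shot("wrist","w10"); shot("side","d10"); shot("scene","s10"); go((.5932,.0382,.046),np.radians(-11.1))
z=st["tool_pos"][2]; report("w10",st["tool_pos"][:2],-11.1,z+.015,z+.04); print(st["gripper_width"],st["grasp_force"],st["contact_force"],abs(st["joint_vel"]).max())
P=cloud("w10"); print("bar",rect(P,(.646,.028),.075,.043,.056))
for t in("d10","s10"): print("blk",rect(cloud(t),(.546,.251),.03,.07,.1))
im=load("w10")[0]; cv2.imwrite("pics/w10b.png",cv2.resize(im[100:330,110:410],(780,598),interpolation=cv2.INTER_CUBIC)[:,:,::-1])
E
```

```text
t 18.7 shift [ 0.011 -0.011 -0.002] turn [-0.    -0.001  0.022] pos [0.5929 0.038  0.0459] j [-0.06  0.13  1.81 -0.    1.2   1.7 ]
-0.035 [0.0167 0.0201] [-0.0205 -0.0171]
-0.025 [0.0167 0.02  ] [-0.0206 -0.0172]
-0.015 [0.0167 0.0216] [-0.0222 -0.0173]
-0.005 [0.0167 0.0216] [-0.0223 -0.0173]
0.005 [0.0167 0.0344] [-0.0348 -0.0173]
0.015 [0.0164 0.0278] [-0.0284 -0.017 ]
0.025 [0.0157 0.0206] [-0.0211 -0.0164]
0.035 [0.0151 0.0197] [-0.0207 -0.0158]
0.045 [0.0146 0.0191] [-0.0198 -0.0153]
0.055 [0.0138 0.0171] [-0.0179 -0.0147]
xmax 0.055636456006510925 z 0.07296411901421714 z front/back 0.0700242020235595 0.07067088413536432
0.5082612073289644 6.899724081158638 [ 0.5922413  -0.20608406 -1.12692071] 0.0016958016561038907
bar (12221, array([6.47700e-01, 2.68000e-02, 1.20100e-01, 2.60000e-02, 7.91054e+01]), array([0.6484, 0.0267, 0.0505]))
blk (122, array([0.5453, 0.2548, 0.0236, 0.0287, 0.234 ]), array([0.5446, 0.2577, 0.0796]))
blk (77, array([0.545 , 0.2532, 0.0274, 0.0269, 1.8758]), array([0.542 , 0.2538, 0.0788]))
```

All numbers agree: the tips are centred within 1 mm of the lines' midpoint, about 28 mm apart and 14 mm above the bar, and still. Handing in.

```bash
python3 -c "
from plant import *
print(job_done())"
```

```text
the job is handed in; nothing more can be done
None
```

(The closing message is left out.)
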